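# Click a reagent cartridge into the extractor's deck tray

## Robot

A 6-joint arm with a two-finger parallel gripper is mounted at the origin on the work surface. World frame = base frame: x ahead of the robot, y to its left, z up, the work surface at z = 0. Lengths are in m, angles in rad, forces in N, time in s.
With the tool pointing down it reaches from about 0.35 to 0.975 m from the base axis. Payload 4.9 kg.
Tool frame: the origin (TCP) lies on the centre line of the jaws, within the pads' length; the fingertips stand 11 mm ahead of it and the grasp point (between the pads) lies 8 mm behind it; z points along the fingers, y is the direction in which the jaws open and shut (so a half turn about z gives the same grasp; the last joint's range is limited). The gripper opens to 85 mm and grips with 20 to 120 N. Pads are 22 mm wide; open, the fingers measure 114 mm over their backs; the gripper's body (76 mm by 85 mm) begins 54 mm behind the grasp point. The pads swing forward as they close: fully open they stand 13 mm farther back than shut.
Start: joints at [1.138, 0.053, 1.613, -0, 1.476, -0.119], TCP at [0.193, 0.594, 0.215] pointing down, gripper open.
Joint ranges: [-3.01, 3.01], [-1.01, 2.22], [0.06, 2.58], [-1.02, 4.17], [0.09, 2.62], [-3.14, 3.14]. Speed limits (rad/s): [2.57, 2.57, 3.14, 3.14, 3.14, 3.14].

## Interface

Orientations are given as a rotation vector (axis times angle).
In Python, from station import ctrl gives the robot as it stands.
- The arm moves only by the shell command python3 -m crank 'ROWS' [OPENING] [FORCE]. ROWS is JSON, a list of rows, each an object of numbers: "x", "y", "z": the shift along the tool's x, y, z as a fraction of full scale; "roll": the turn about the tool's z as a fraction of full scale. In form: [{"x": .., "y": .., "z": .., "roll": ..}, ...]. A call has 1 to 10 rows; each row shifts and turns the commanded pose from where the row before left it, along the tool's axes as they then stand; what a row does not reach is not made up. Full scale, the value 1, is 0.06 m for a shift and 0.12 rad for a turn. A row lasts 1/8 s, in which the tool goes at most 62.5 mm and 10.7 degrees, less where a joint would pass 70% of its speed; a pose out of reach is approached as far as the arm can. A call with a number of a shift or a turn outside -1 to 1 is refused whole. A call with a gripper value outside its range is refused whole. OPENING is the closure, from 0 (fully open) to 1 (shut), set as the call begins (- or left out, the last holds). The fingers move at their own pace and stop on an object; FORCE is the grip in N (left out, the last holds). Time passes only in rows, so rows that do not move let the fingers close. It gives the time, the measured TCP pose, the force and the opening at its end, in the units of the state.
- ctrl.get_obs(): the state, without advancing time (a new reading comes with each control period).
- ctrl.get_image(name): name is "side" or "top" or "wrist"; returns a dict with "img" (384x512x3 uint8, red, green, blue), "K" (3x3 intrinsics, pixels), "rvec" (rotation vector, rad) and "tvec" (3), from world to camera coordinates, as OpenCV has them. Camera axes: x right, y down, z forward; pixel columns grow to the right and rows downward; lengths in m; the calibration is good to about 2 mm. The wrist camera is an equidistant fisheye: a pixel r from the principal point sees the ray r / f radians off the axis. A picture is of the moment at which its call begins. There is no depth.
- ctrl.finish_job(): hands the job in, once; it reports no verdict.
The state is a dict: "t": time; "q": joint angles; "dq": joint speeds; "effort": joint torques, N m; "tool_pos": TCP position; "tool_rot": TCP orientation; "contact_force": force on the tool from outside, world axes, zero at the start; "wrist_torque": the same for the moment, N m; "opening": finger opening in m.
Only numpy, scipy, OpenCV 4.12 (cv2) and the standard library are available. Lean on these libraries where they do the work, as an engineer would, in place of code of your own. Each camera call takes 0.05 s, during which the arm holds its last target.

## Task

Load the long reagent cartridge that stands on the bench (not the short one) into the empty bay of the extractor's deck tray, with its finger tab the same way round as on the two cartridges already loaded. Press it down past the sprung ball in the side of the bay until it clicks and stands fully home, then let go. Leave the loaded cartridges in place and do not shift or knock over the short cartridge, the reagent bottle or the pipette that are near it.

Things in the scene. Friction and masses are not known exactly. Their poses are not given: they have to be found in the camera images.
- cartridge: Long reagent cartridge to load: white plastic strip of wells, 120 long, 24 wide, 72 tall, about 100 g, standing upright on the bench on the left. Origin: middle of length and width, at the underside; x along its length, y across, z up. In the middle of each long side is a snap pocket: x = -15 to 15, z = 8 to 22, 5.5 deep.
- cartridge_grip (a point): Where to grip the long cartridge: on its middle, 62 above its underside. The sides are flat and 24 apart from 22 above the underside to the top (72). Axes as the cartridge.
- cartridge_tab (a point): The finger tab of the long cartridge, at its top (72 above the underside), 66 from the origin towards -x. The tab sticks out 12 beyond the -x end and is 20 wide, 5 thick. Below it the end well (x = -60 to -36) is shallow: its underside is 22 above that of the cartridge.
- bay_empty: Empty bay: grey slot fixed on the metal deck tray, one of three alike, 68 apart side by side; which of the three is empty differs. Origin: middle of the slot, at the bay's underside (8 above the bench); x along the slot, y across, z up. Slot 124 long, 26 wide, floor at z = 6. Loaded cartridges in bays beside it stand with their near sides 56 from its centre line.
- bay_empty_home (a point): Where the cartridge's origin lies when it is fully home: middle of the slot floor of the empty bay, 6 above the bay's underside. The cartridge's x, y, z then point along the bay's (tab at -x): a step in the slot, x = -62 to -39, 20 above the floor, goes under the shallow tab end; the wrong way round the cartridge stays 20 too high.
- bay_empty_mouth (a point): Middle of the mouth of the empty bay, 44 above the bay's underside, the highest part of the bay. The cheeks are upright up to 39; above that the mouth flares at 45 degrees, about 5 wider on each side and 4 at each end. Outside the +y cheek a brass barrel sticks out 11; beyond the +x end is a tube seat, also 44 high.
- bay_empty_ball (a point): Sprung steel ball, 16 across, that stands 4.5 out of the +y cheek of the empty bay at x = 0, 21 above the bay's underside (point: its centre as built). It meets the cartridge's lower edge about 21 above home; passing it takes some 5 to 12 N of downward push. Over the last few mm it jumps into the snap pocket and keeps the cartridge from lifting out.
- ball_empty (a joint): How far the ball of the empty bay is pushed back, in m: 0 = fully out, 0.0015 to 0.0045 while the cartridge's lower edge goes past, 0 again once it has clicked into the snap pocket.
- loaded_a: A cartridge of the same long kind, already clicked into one of the other bays. Origin and axes as for the long cartridge.
- loaded_b: A cartridge of the same long kind, already clicked into the remaining bay. Origin and axes as for the long cartridge.
- short_cartridge: A short cartridge of the same make-up, 80 long, 24 wide, 72 tall, also standing on the bench on the left: not to be loaded. Origin: centre of its length and width, at the underside; tab towards -x. It and the long one stand 10 to 20 cm apart, either one nearer the tray.
- buffer_bottle: A 105 tall, 56 wide reagent bottle with a blue cap, a bystander beyond the cartridges. Origin: centre of its underside.
- pipette: A hand pipette lying on the bench near the robot on the left, 245 long, 28 thick, a bystander. Origin: on the bench below the middle of it.
There are look-alikes about, which are no part of the job. What is shaped like the cartridge but purple is not meant.

How it is judged:
At the end, for the whole second after the job is handed in: The long cartridge is home in the empty bay: height within 2.5 mm (5 mm along, 3 mm across the slot), upright within 0.08 rad, tab at the bay's -x end, ball sprung out again (pushed back under 1.5 mm), at rest, let go; both loaded cartridges within 10 mm of their places (z of cartridge in the frame of bay_empty between 0.0035 and 0.0085 m and x of cartridge in the frame of bay_empty between -0.005 and 0.005 m and y of cartridge in the frame of bay_empty between -0.003 and 0.003 m and x of cartridge_tab in the frame of bay_empty below -0.05 m and angle between cartridge's own z axis and vertical below 0.08 rad and value of joint ball_empty below 0.0015 m and linear speed of cartridge below 0.01 m/s and distance of each of loaded_a, loaded_b from where it was at the start of the episode below 0.01 m); the robot touches nothing.
It fails at once if a loaded cartridge is shifted or pulled out (more than 10 mm) (distance of any of loaded_a, loaded_b from where it was at the start of the episode above 0.01 m).
It fails at once if the short cartridge, the bottle or the pipette is shifted or knocked over (moved more than 30 mm or tipped) (distance of any of short_cartridge, buffer_bottle, pipette from where it was at the start of the episode above 0.03 m or angle between any of short_cartridge, buffer_bottle's own z axis and vertical above 0.5 rad).
It also fails if it takes over 40 s, if anything falls off the work surface, if the arm or the gripper's body presses on something with over 40 N, if the wrist force passes 120 N, or if a joint passes its speed limit or range.

## Working session

There is one attempt and no reset: what is moved stays moved. The work goes in short steps, Python scripts to look and compute and a shell command to move; the robot and the scene stay as the last step left them, time stands still between calls to the robot, and variables do not carry over. Pictures are saved under pics/ and viewed, and the job is handed in when it is done.

```bash
mkdir -p pics; ls; python3 - <<'E'
from station import ctrl
import cv2,numpy as np
o=ctrl.get_obs();print({k:np.round(v,4).tolist() for k,v in o.items()})
for n in["side","top","wrist"]:
    d=ctrl.get_image(n);cv2.imwrite(f"pics/{n}0.png",d["img"][:,:,::-1]);print(n,d["K"].tolist(),np.round(d["rvec"],4),np.round(d["tvec"],4))
    np.savez(f"{n}0.npz",**d)
E
```

```text
pics
{'t': 0.0, 'q': [1.138, 0.0534, 1.6143, -0.0, 1.476, -0.119], 'dq': [0.0006, 0.0006, -0.0004, 0.0002, 0.0014, -0.0002], 'effort': [0.0005, -39.3656, -37.0189, -0.0002, 0.0069, -0.0], 'tool_pos': [0.1926, 0.5939, 0.2136], 'tool_rot': [-0.4908, -3.1025, 0.0031], 'contact_force': [0.0785, -0.4634, 0.2494], 'wrist_torque': [0.0081, 0.0243, -0.0499], 'opening': 0.0852}
side [[427.26204858317914, 0.0, 255.44769473151473], [0.0, 427.26204858317914, 195.977687142359], [0.0, 0.0, 1.0]] [ 2.191  -0.2064  0.0774] [-0.4778  0.2092  0.9061]
top [[481.97696690318753, 0.0, 248.02432850776003], [0.0, 481.97696690318753, 191.33573361763882], [0.0, 0.0, 1.0]] [ 2.2159 -2.1991  0.0604] [0.1349 0.5054 1.4986]
wrist [[297.3186396354542, 0.0, 263.2003898458528], [0.0, 297.3186396354542, 189.0037970808875], [0.0, 0.0, 1.0]] [-2.337  -1.6981 -0.2549] [-0.6251 -0.0374  0.3792]
```

View pics/side0.png

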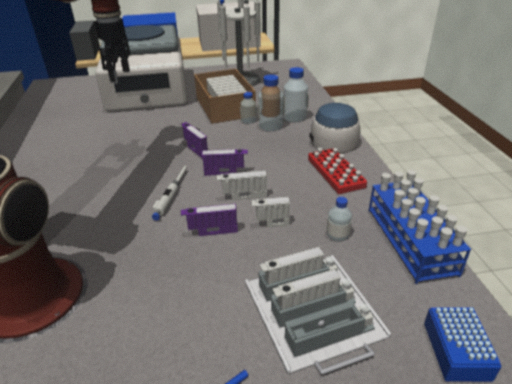

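View pics/top0.png

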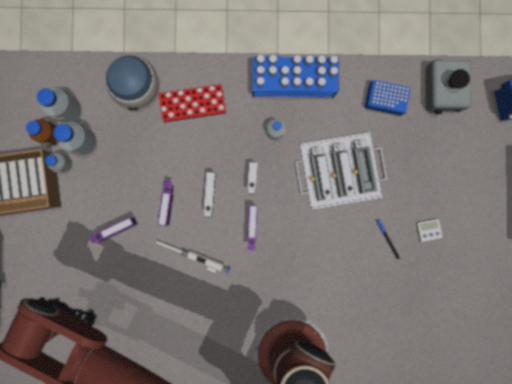

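View pics/wrist0.png

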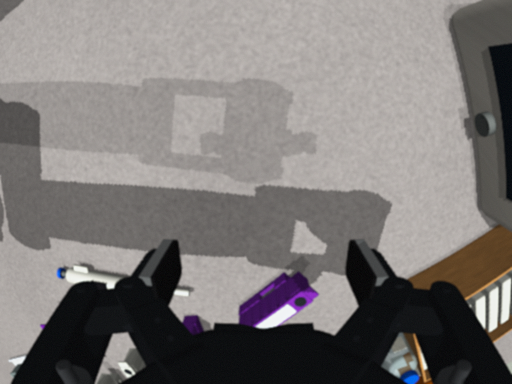

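The top view shows the long white cartridge at about (209,193), the short one at (252,176), and purple look-alikes. The tray is at (342,170), and its rightmost bay (363,166) is empty. I'll enlarge these areas.

```bash
python3 - <<'E'
import cv2
t=cv2.imread("pics/top0.png");s=cv2.imread("pics/side0.png")
a=cv2.resize(t[155:230,190:270],(640,600),interpolation=cv2.INTER_CUBIC);cv2.imwrite("pics/c1.png",a)
a=cv2.resize(t[125:215,290:390],(666,600),interpolation=cv2.INTER_CUBIC);cv2.imwrite("pics/c2.png",a)
a=cv2.resize(s[155:375,200:400],(545,600),interpolation=cv2.INTER_CUBIC);cv2.imwrite("pics/c3.png",a)
E
```

```text
(no output)
```

View pics/c1.png

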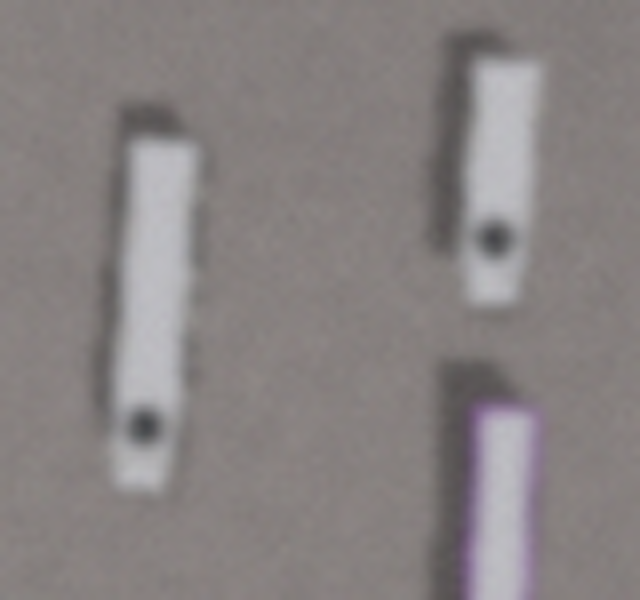

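View pics/c2.png

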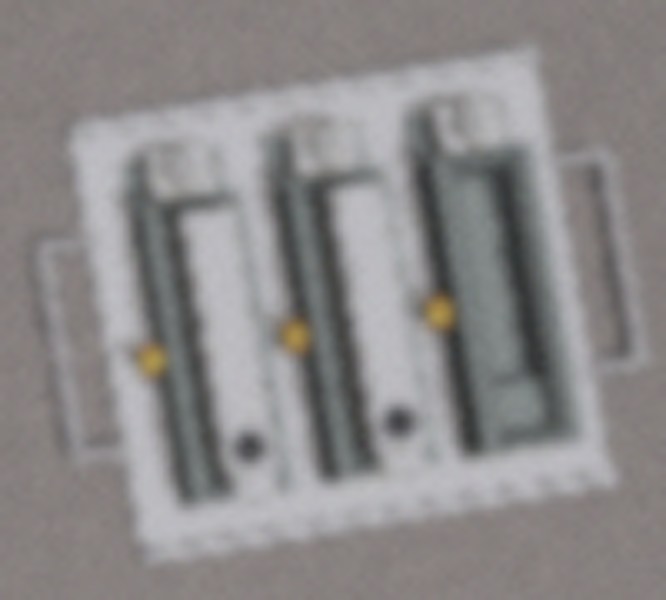

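View pics/c3.png

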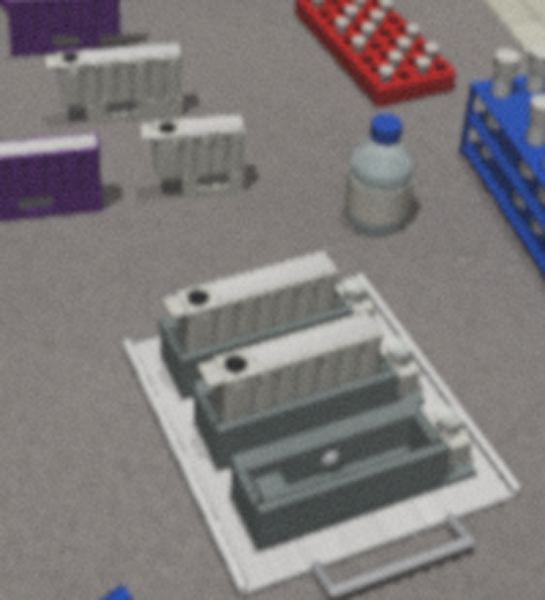

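```bash
cat > h.py <<'E'
import numpy as np,cv2
from scipy.spatial.transform import Rotation as R
def ray(d,uv,fish=False):
    uv=np.atleast_2d(uv).astype(float);K=d["K"]
    p=(uv-[K[0,2],K[1,2]])/[K[0,0],K[1,1]]
    if fish:
        r=np.linalg.norm(p,axis=1,keepdims=True);r[r<1e-9]=1e-9
        v=np.hstack([p/r*np.sin(r),np.cos(r)])
    else: v=np.hstack([p,np.ones((len(p),1))])
    Rm=R.from_rotvec(np.ravel(d["rvec"])).as_matrix()
    return -Rm.T@np.ravel(d["tvec"]), v@Rm
def plane(d,uv,z,fish=False):
    c,v=ray(d,uv,fish); return c+v*((z-c[2])/v[:,2])[:,None]
def proj(d,P,fish=False):
    P=np.atleast_2d(P);K=d["K"];q=P@R.from_rotvec(np.ravel(d["rvec"])).as_matrix().T+np.ravel(d["tvec"])
    if fish:
        rho=np.linalg.norm(q[:,:2],axis=1,keepdims=True);p=q[:,:2]/rho*np.arctan2(rho,q[:,2:])
    else: p=q[:,:2]/q[:,2:]
    return p*[K[0,0],K[1,1]]+[K[0,2],K[1,2]]
E
python3 - <<'E'
from h import *
t=dict(np.load("top0.npz"));s=dict(np.load("side0.npz"))
print("cams",ray(t,[0,0])[0],ray(s,[0,0])[0])
c1=lambda u,v:(190+u/8-.44,155+v/8-.44)
c2=lambda u,v:(290+u/6.66-.43,125+v/6.66-.43)
c3=lambda u,v:(200+u/2.727-.3,155+v/2.727-.3)
def sh(n,d,pts,z): print(n,np.round(plane(d,pts,z)[:,:2],4).tolist())
sh("long +x corners, tab corners, spot",t,[c1(131,142),c1(198,142),c1(116,488),c1(163,488),c1(144,427)],.072)
sh("short",t,[c1(475,62),c1(540,62),c1(470,302),c1(517,302),c1(494,239)],.072)
sh("side long tab end,+x end,spot",s,[c3(47,62),c3(181,50),c3(70,57)],.072)
sh("loaded top: +x corners,spot L; R",t,[c2(182,212),c2(238,205),c2(250,447),c2(330,187),c2(385,180),c2(400,422)],.086)
sh("side loaded spots",s,[c3(198,297),c3(235,364)],.086)
sh("side long spots",s,[c3(70,57),c3(166,128)],.072)
sh("bay rim inner/outer corners +xL +xR -xR -xL",t,[c2(440,165),c2(528,152),c2(580,435),c2(470,450)],.052)
sh("brass z.029",t,[c2(152,360),c2(296,337),c2(440,313)],.029)
sh("bottle",t,[(276,127)],.1)
E
```

```text
cams [0.44268742 0.15944735 1.51595259] [ 0.37632787 -0.68685946  0.69256602]
long +x corners, tab corners, spot [[0.5579, 0.2663], [0.5581, 0.2412], [0.4283, 0.2705], [0.4284, 0.253], [0.4511, 0.2603]]
short [[0.5891, 0.1376], [0.5894, 0.1131], [0.4989, 0.1388], [0.499, 0.1212], [0.5226, 0.1299]]
side long tab end,+x end,spot [[0.4301, 0.2574], [0.5609, 0.2514], [0.453, 0.2615]]
loaded top: +x corners,spot L; R [[0.6072, -0.0649], [0.6106, -0.0901], [0.502, -0.0956], [0.619, -0.1315], [0.6224, -0.1562], [0.5138, -0.1628]]
side loaded spots [[0.5042, -0.0948], [0.5156, -0.1621]]
side long spots [[0.453, 0.2615], [0.5228, 0.1295]]
bay rim inner/outer corners +xL +xR -xR -xL [[0.6338, -0.1891], [0.6402, -0.2297], [0.5102, -0.2532], [0.5029, -0.2026]]
brass z.029 [[0.5445, -0.06], [0.5558, -0.1272], [0.5676, -0.1944]]
bottle [[0.6918, 0.0587]]
```

```bash
cat > st.py <<'E'
from h import *
from station import ctrl
import sys
def go(tx,ty,tz,yaw=None):
    o=ctrl.get_obs();M=R.from_rotvec(o["tool_rot"]).as_matrix();p=np.array(o["tool_pos"])
    print("t",round(o["t"],2),"tcp",np.round(p,4),"x axis",np.round(M[:,0],4),"yax",np.round(M[:,1],4),"zax",np.round(M[:,2],4),"F",np.round(o["contact_force"],1),"open",round(o["opening"],4),"q6",round(o["q"][5],3))
    ya=np.arctan2(M[1,1],M[0,1])  # tool y heading
    if yaw is not None:
        tgt=yaw+np.pi/2; d=(tgt-ya+np.pi/2)%np.pi-np.pi/2   # world yaw change
        print("roll rad about tool z",round(-d,4),"units",round(-d/.12,3))
    loc=M.T@(np.array([tx,ty,tz])-p); print("tool shift units",np.round(loc/.06,3))
if __name__=="__main__": go(*map(float,sys.argv[1:]))
E
python3 st.py .5 .257 .2 -.062
```

```text
t 0.15 tcp [0.1927 0.594  0.2138] x axis [-9.511e-01  3.088e-01  2.000e-04] yax [ 0.3088  0.9511 -0.0016] zax [-7.0e-04 -1.4e-03 -1.0e+00] F [ 0.2 -0.2  0.2] open 0.0853 q6 -0.119
roll rad about tool z -0.2519 units -2.099
tool shift units [-6.605 -3.761  0.235]
```

```bash
python3 -m crank '[{"x":-0.66,"y":-0.376},{"x":-0.66,"y":-0.376},{"x":-0.66,"y":-0.376},{"x":-0.66,"y":-0.376},{"x":-0.66,"y":-0.376},{"x":-0.66,"y":-0.376},{"x":-0.66,"y":-0.376},{"x":-0.66,"y":-0.376},{"x":-0.66,"y":-0.376},{"x":-0.66,"y":-0.376}]' 0
python3 -m crank '[{"roll":-0.7},{"roll":-0.7},{"roll":-0.7},{"x":0}]'
python3 - <<'E'
from h import *
from st import go
from station import ctrl
d=ctrl.get_image("wrist");cv2.imwrite("pics/w1.png",d["img"][:,:,::-1]);np.savez("w1.npz",**d)
go(.5,.257,.2,-.062)
print(ray(d,[0,0],1)[0])
E
```

```text
t 0.2 tcp [0.1927 0.5941 0.214 ] x axis [-9.512e-01  3.087e-01  2.000e-04] yax [ 0.3087  0.9512 -0.0013] zax [-6.0e-04 -1.2e-03 -1.0e+00] F [-0.4 -0.1 -0.1] open 0.0855 q6 -0.119
roll rad about tool z -0.2518 units -2.098
tool shift units [-6.606 -3.763  0.237]
[0.12114266 0.61811889 0.37331885]validation failed for argument at $[0]...
validation failed for argument at $[0]...
```

View pics/w1.png

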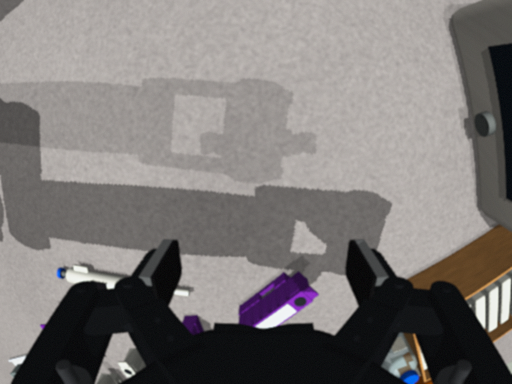

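```bash
python3 -m crank '[{"x":-0.66,"y":-0.376,"z":0,"roll":0},{"x":-0.66,"y":-0.376,"z":0,"roll":0},{"x":-0.66,"y":-0.376,"z":0,"roll":0},{"x":-0.66,"y":-0.376,"z":0,"roll":0},{"x":-0.66,"y":-0.376,"z":0,"roll":0},{"x":-0.66,"y":-0.376,"z":0,"roll":0},{"x":-0.66,"y":-0.376,"z":0,"roll":0},{"x":-0.66,"y":-0.376,"z":0,"roll":0},{"x":-0.66,"y":-0.376,"z":0,"roll":0},{"x":-0.66,"y":-0.376,"z":0,"roll":0}]' 0
python3 -m crank '[{"x":0,"y":0,"z":0,"roll":-0.7},{"x":0,"y":0,"z":0,"roll":-0.7},{"x":0,"y":0,"z":0,"roll":-0.7},{"x":0,"y":0,"z":0,"roll":0}]'
python3 - <<'E'
from h import *
from st import go
from station import ctrl
d=ctrl.get_image("wrist");cv2.imwrite("pics/w2.png",d["img"][:,:,::-1]);np.savez("w2.npz",**d)
go(.5,.257,.2,-.062)
print(ray(d,[0,0],1)[0])
E
```

```text
t: 1.45
tool_pos: [0.5007, 0.2564, 0.2147]
tool_rot: [-0.491, -3.103, -0.0]
contact_force: [0.2, -0.2, 0.3]
opening: 0.0851
t: 1.95
tool_pos: [0.4998, 0.2575, 0.2146]
tool_rot: [-0.099, -3.14, 0.0]
contact_force: [-0.4, 0.2, -0.3]
opening: 0.0854
t 2.0 tcp [0.4998 0.2576 0.2146] x axis [-9.98e-01  6.31e-02  3.00e-04] yax [ 6.31e-02  9.98e-01 -2.00e-04] zax [-3.e-04 -1.e-04 -1.e+00] F [-0.7 -0.2  0.2] open 0.0855 q6 -1.164
roll rad about tool z -0.0012 units -0.01
tool shift units [-0.004 -0.01   0.243]
[0.42468687 0.26291028 0.37405154]
```

View pics/w2.png

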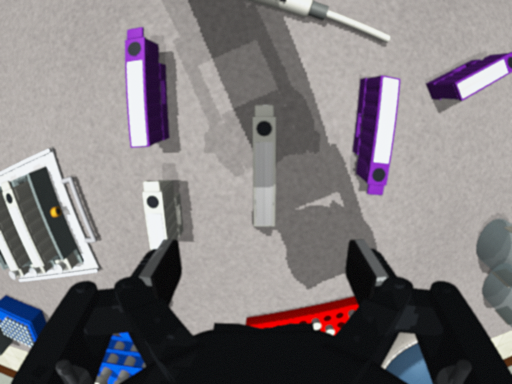

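The wrist view shows the long cartridge in shadow, from (264,105) to (264,227), with its spot at (264,128). I'll zoom in to measure it.

```bash
python3 - <<'E'
import cv2
t=cv2.imread("pics/w2.png")
cv2.imwrite("pics/c4.png",cv2.resize(t[95:240,225:305],(330,600),interpolation=cv2.INTER_CUBIC))
E
```

```text
(no output)
```

View pics/c4.png

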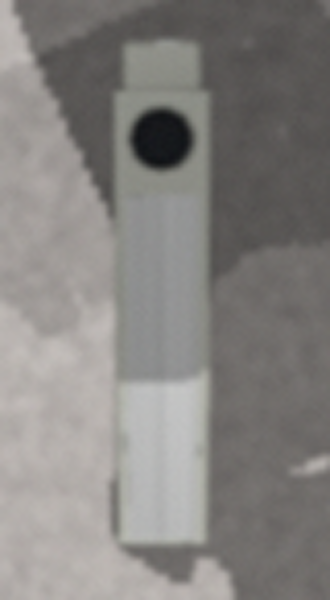

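```bash
python3 - <<'E'
from h import *
d=dict(np.load("w2.npz"));k=lambda u,v:(225+u/4.125-.38,95+v/4.138-.38)
P=plane(d,[k(124,41),k(199,41),k(114,90),k(210,90),k(118,544),k(206,544),k(161,139)],.072,True);print(np.round(P[:,:2],4))
a=(P[2]+P[3])/2;b=(P[4]+P[5])/2;print("centre",(a+b)/2,"yaw",np.arctan2(b[1]-a[1],b[0]-a[0]),np.linalg.norm(b-a),"spotx",np.dot(P[6]-(a+b)/2,(b-a))/np.linalg.norm(b-a))
E
```

```text
[[0.4286 0.2545]
 [0.4297 0.2727]
 [0.4404 0.2513]
 [0.4419 0.2747]
 [0.5599 0.2437]
 [0.5614 0.2673]
 [0.4533 0.262 ]]
centre [0.50092342 0.25924097 0.072     ] yaw -0.06261751976758861 0.11974329340930426 spotx -0.047735850047025685
```

```bash
python3 -m crank '[{"x":-0.02,"y":0.03,"z":0.6,"roll":0},{"x":0,"y":0,"z":0.6,"roll":0},{"x":0,"y":0,"z":0.6,"roll":0},{"x":0,"y":0,"z":0.4,"roll":0},{"x":0,"y":0,"z":0.3,"roll":0},{"x":0,"y":0,"z":0.16,"roll":0},{"x":0,"y":0,"z":0,"roll":0}]'
python3 -m crank '[{"x":0,"y":0,"z":0,"roll":0},{"x":0,"y":0,"z":0,"roll":0},{"x":0,"y":0,"z":0,"roll":0},{"x":0,"y":0,"z":0,"roll":0},{"x":0,"y":0,"z":0,"roll":0},{"x":0,"y":0,"z":0,"roll":0},{"x":0,"y":0,"z":0,"roll":0},{"x":0,"y":0,"z":0,"roll":0}]' 1 60
python3 st.py .501 .259 .055 -.0626
```

```text
t: 2.88
tool_pos: [0.5012, 0.2593, 0.055]
tool_rot: [-0.098, -3.14, 0.0]
contact_force: [-0.1, -0.4, 0.7]
opening: 0.0856
t: 3.88
tool_pos: [0.5018, 0.2597, 0.0578]
tool_rot: [0.097, 3.139, 0.001]
contact_force: [-4.9, -2.0, 11.2]
opening: -0.0
t 3.88 tcp [0.5018 0.2597 0.0578] x axis [-9.981e-01  6.170e-02 -6.000e-04] yax [6.170e-02 9.981e-01 4.000e-04] zax [ 6.e-04  4.e-04 -1.e+00] F [-4.9 -2.  11.2] open -0.0 q6 -1.163
roll rad about tool z 0.0009 units 0.007
tool shift units [ 0.013 -0.013  0.046]
```

```bash
python3 - <<'E'
from station import ctrl
import cv2,numpy as np
for n in["side","wrist","top"]:
    d=ctrl.get_image(n);cv2.imwrite(f"pics/{n}3.png",d["img"][:,:,::-1]);np.savez(n+"3.npz",**d)
s=cv2.imread("pics/side3.png");cv2.imwrite("pics/c5.png",cv2.resize(s[110:250,170:320],(640,597),interpolation=cv2.INTER_CUBIC))
E
```

```text
(no output)
```

View pics/c5.png

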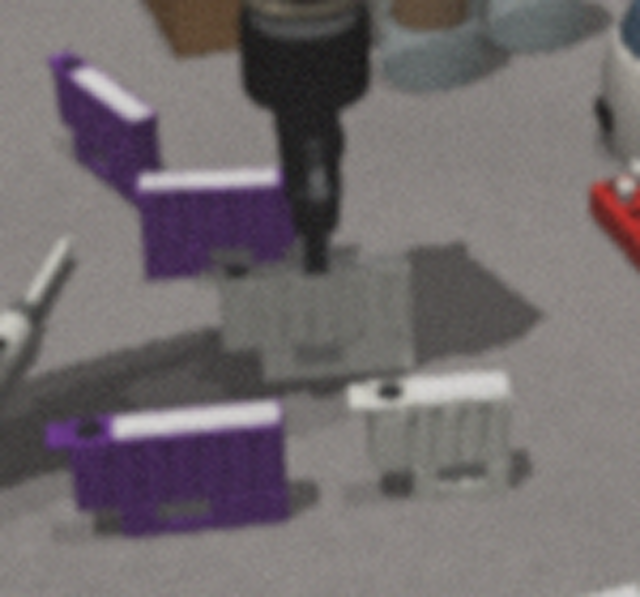

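View pics/wrist3.png

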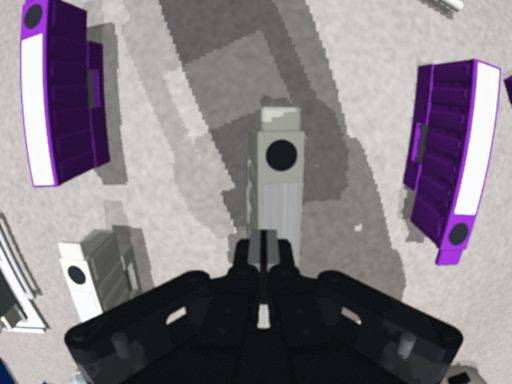

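View pics/top3.png

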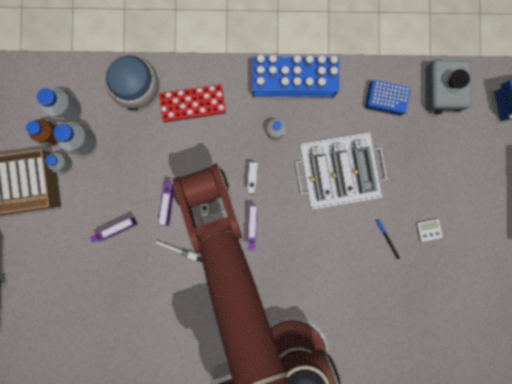

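```bash
python3 - <<'E'
from h import *
from station import ctrl
o=ctrl.get_obs();M=R.from_rotvec(o["tool_rot"]).as_matrix();p=np.array(o["tool_pos"])
w=dict(np.load("wrist3.npz"));s=dict(np.load("side3.npz"))
for dz in(-.014,-.003,0.,.011): 
    q=p+M@[0,0,dz];print(dz,np.round(proj(w,q,1),1),np.round(proj(s,q),1))
t=cv2.imread("pics/wrist3.png");cv2.imwrite("pics/c6.png",cv2.resize(t[90:310,190:350],(436,600),interpolation=cv2.INTER_CUBIC))
k=lambda u,v:(170+u/4.267-.38,110+v/4.264-.38)
print("tip seen side px",k(316,272))
for z in(.06,.072,.08):print(z,plane(s,[k(316,272)],z))
print(o["contact_force"],o["wrist_torque"])
E
```

```text
-0.014 [[261.7 242.1]] [[243.7 174. ]]
-0.003 [[261.8 233.5]] [[243.8 177.4]]
0.0 [[261.8 231.3]] [[243.9 178.3]]
0.011 [[261.9 223.8]] [[244.  181.7]]
tip seen side px (243.67671431919382, 173.40986866791746)
0.06 [[0.50456049 0.28035082 0.06      ]]
0.072 [[0.50212787 0.2620025  0.072     ]]
0.08 [[0.50050613 0.24977029 0.08      ]]
[-4.96434504 -2.0292252  11.48975021] [-0.26545177  0.93981608  0.01687578]
```

View pics/c6.png

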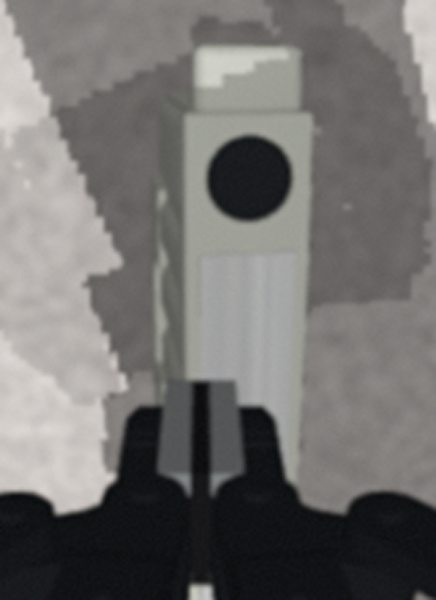

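```bash
python3 - <<'E'
from h import *
from station import ctrl
o=ctrl.get_obs();M=R.from_rotvec(o["tool_rot"]).as_matrix();p=np.array(o["tool_pos"])
w=dict(np.load("wrist3.npz"))
for dz in(-.025,-.02,-.014,-.003,0.,.011): 
    q=p+M@[0.011,0,dz];print(dz,np.round(proj(w,q,1),1))
d=dict(np.load("w2.npz"))
c,v=ray(d,[(181,242),(347,242)],1)
M2=R.from_rotvec([-.099,-3.14,0]).as_matrix();a=v@M2  # tool axes dirs
c0=(c-np.array([.4998,.2576,.2146]))@M2;print("cam in tool",c0)
print(a); 
L=.0855/(a[1,1]/a[1,2]-a[0,1]/a[0,2]);L=abs(L);print("depth",L,"tip z in tool",c0[2]+L, "x",c0[0]+a[:,0]/a[:,2]*L,"y",c0[1]+a[:,1]/a[:,2]*L)
# cartridge now
k=lambda u,v:(190+u/2.725-.3,90+v/2.727-.3)
P=plane(w,[k(196,47),k(299,47),k(184,114),k(313,114),k(249,178)],.072,1);print(np.round(P[:,:2],4))
E
python3 - <<'E'
import cv2
t=cv2.imread("pics/w2.png");cv2.imwrite("pics/c7.png",cv2.resize(t[220:384,100:420],(800,410),interpolation=cv2.INTER_CUBIC))
E
```

```text
-0.025 [[261.6 232.7]]
-0.02 [[261.7 228.6]]
-0.014 [[261.7 223.9]]
-0.003 [[261.8 216. ]]
0.0 [[261.8 214.1]]
0.011 [[261.8 207.3]]
cam in tool [ 0.07530363  0.00056784 -0.1594491 ]
[[-0.44586949 -0.27040977  0.85327543]
 [-0.4454517   0.27775696  0.85113093]]
depth 0.13291946447951117 tip z in tool -0.02652963708624506 x [0.00584805 0.0057383 ] y [-0.04155539  0.04394461]
[[0.4299 0.2642]
 [0.4309 0.2825]
 [0.4418 0.2613]
 [0.4431 0.2845]
 [0.4542 0.2724]]
```

View pics/c7.png

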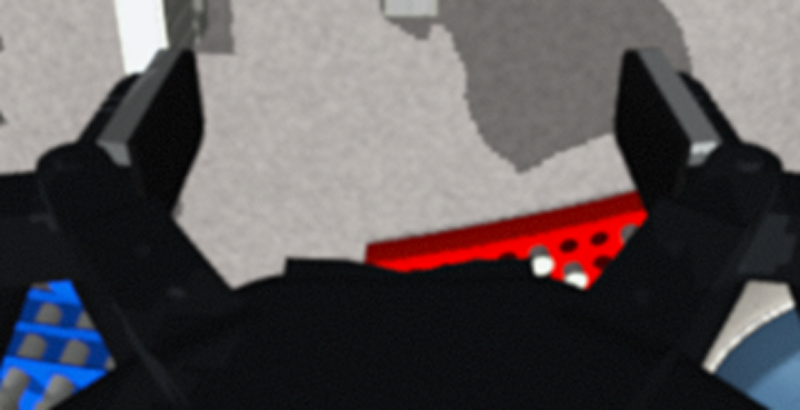

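The fingers shut on top of the cartridge. Both the contact height and the wrist picture put the real fingertips about 25 mm above where the reported TCP implies. I'll lift, open, measure the cartridge again and allow for this.

```bash
python3 -m crank '[{"x":0,"y":0,"z":-0.3,"roll":0},{"x":0,"y":0,"z":-0.7,"roll":0},{"x":0,"y":0.06,"z":-0.8,"roll":0},{"x":0,"y":0.06,"z":-0.8,"roll":0},{"x":0,"y":0,"z":0,"roll":0}]' 
python3 -m crank '[{"x":0,"y":0,"z":0,"roll":0},{"x":0,"y":0,"z":0,"roll":0},{"x":0,"y":0,"z":0,"roll":0},{"x":0,"y":0,"z":0,"roll":0},{"x":0,"y":0,"z":0,"roll":0}]' 0
python3 - <<'E'
from h import *
from st import go
from station import ctrl
d=ctrl.get_image("wrist");cv2.imwrite("pics/w4.png",d["img"][:,:,::-1]);np.savez("w4.npz",**d)
go(.5,.268,.03,-.062)
t=cv2.imread("pics/w4.png");cv2.imwrite("pics/c8.png",cv2.resize(t[80:240,220:310],(338,600),interpolation=cv2.INTER_CUBIC))
E
```

```text
t: 4.65
tool_pos: [0.5046, 0.2678, 0.2181]
tool_rot: [0.096, 3.13, 0.007]
contact_force: [0.2, -0.2, 0.3]
opening: 0.0003
t: 5.28
tool_pos: [0.5016, 0.2665, 0.2108]
tool_rot: [-0.097, -3.14, 0.0]
contact_force: [-0.0, 0.8, -0.1]
opening: 0.0852
t 5.33 tcp [0.5017 0.2665 0.211 ] x axis [-9.981e-01  6.180e-02  3.000e-04] yax [ 6.180e-02  9.981e-01 -1.000e-04] zax [-3.e-04 -1.e-04 -1.e+00] F [0.5 0.4 0.3] open 0.0853 q6 -1.152
roll rad about tool z 0.0002 units 0.002
tool shift units [0.028 0.023 3.017]
```

View pics/w4.png

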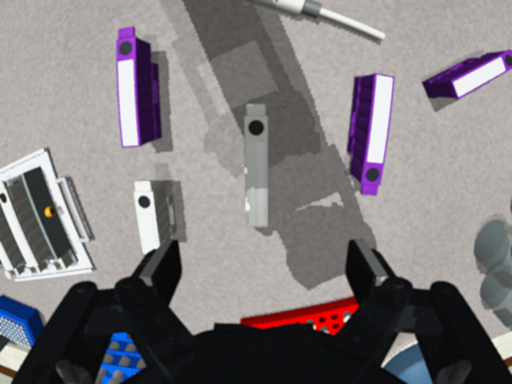

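View pics/c8.png

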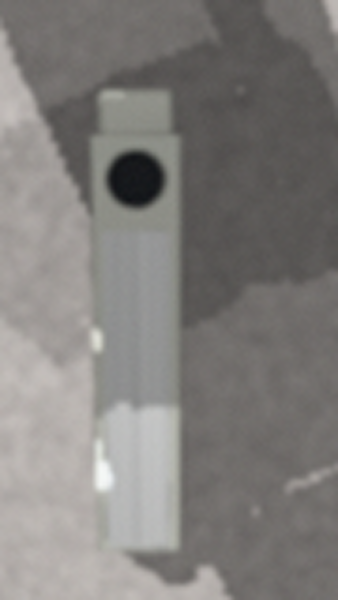

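```bash
python3 - <<'E'
from h import *
from st import go
d=dict(np.load("w4.npz"));k=lambda u,v:(220+u/3.7556-.37,80+v/3.75-.37)
P=plane(d,[k(91,135),k(182,135),k(100,550),k(180,550),k(136,179)],.072,True)
a=(P[0]+P[1])/2;b=(P[2]+P[3])/2;c=(a+b)/2;y=np.arctan2(b[1]-a[1],b[0]-a[0]);print("centre",c,"yaw",y,np.linalg.norm(b-a),"spot",P[4])
go(c[0],c[1],.030,y)
E
```

```text
centre [0.50100373 0.26047487 0.072     ] yaw -0.05983543500894874 0.1192958707889637 spot [0.45330802 0.26313961 0.072     ]
t 5.33 tcp [0.5017 0.2665 0.211 ] x axis [-9.981e-01  6.180e-02  3.000e-04] yax [ 6.180e-02  9.981e-01 -1.000e-04] zax [-3.e-04 -1.e-04 -1.e+00] F [0.5 0.4 0.3] open 0.0853 q6 -1.152
roll rad about tool z -0.002 units -0.016
tool shift units [ 0.004 -0.101  3.017]
```

```bash
python3 -m crank '[{"x":0,"y":-0.1,"z":0.6,"roll":0},{"x":0,"y":0,"z":0.7,"roll":0},{"x":0,"y":0,"z":0.7,"roll":0},{"x":0,"y":0,"z":0.4,"roll":0},{"x":0,"y":0,"z":0.3,"roll":0},{"x":0,"y":0,"z":0.2,"roll":0},{"x":0,"y":0,"z":0.1,"roll":0},{"x":0,"y":0,"z":0,"roll":0}]'
python3 -m crank '[{"x":0,"y":0,"z":0,"roll":0},{"x":0,"y":0,"z":0,"roll":0},{"x":0,"y":0,"z":0,"roll":0},{"x":0,"y":0,"z":0,"roll":0},{"x":0,"y":0,"z":0,"roll":0},{"x":0,"y":0,"z":0,"roll":0},{"x":0,"y":0,"z":0,"roll":0}]' 1 60
python3 - <<'E'
from h import *
from st import go
from station import ctrl
d=ctrl.get_image("wrist");cv2.imwrite("pics/w5.png",d["img"][:,:,::-1]);np.savez("w5.npz",**d)
go(.501,.2605,.03,-.06)
E
```

```text
t: 6.32
tool_pos: [0.5016, 0.2607, 0.0315]
tool_rot: [0.097, 3.14, 0.0]
contact_force: [-0.0, 0.3, 0.8]
opening: 0.0851
t: 7.2
tool_pos: [0.5015, 0.2605, 0.0316]
tool_rot: [0.097, 3.14, -0.0]
contact_force: [-1.7, -1.3, 3.9]
opening: 0.0229
t 7.25 tcp [0.5015 0.2606 0.0316] x axis [-9.981e-01  6.170e-02 -4.000e-04] yax [ 0.0617  0.9981 -0.    ] zax [ 4.e-04 -1.e-04 -1.e+00] F [-1.7 -0.9  5. ] open 0.023 q6 -1.161
roll rad about tool z -0.0018 units -0.015
tool shift units [ 0.009 -0.002  0.027]
```

View pics/w5.png

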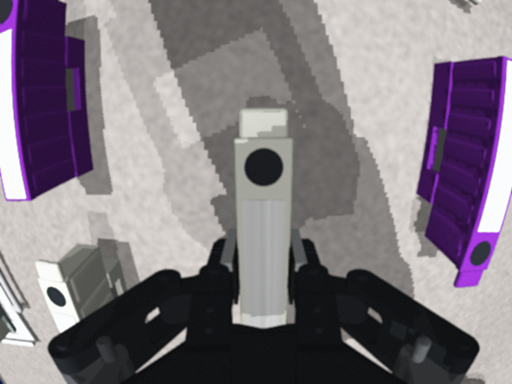

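```bash
python3 -m crank '[{"x":0,"y":0,"z":-0.1,"roll":0},{"x":0,"y":0,"z":-0.3,"roll":0},{"x":0,"y":0,"z":-0.5,"roll":0},{"x":0,"y":0,"z":-0.6,"roll":0},{"x":0,"y":0,"z":-0.5,"roll":0},{"x":0,"y":0,"z":-0.3,"roll":0},{"x":0,"y":0,"z":-0.1,"roll":0},{"x":0,"y":0,"z":0,"roll":0}]'
python3 - <<'E'
from h import *
from st import go
from station import ctrl
for n in("wrist","side"):
    d=ctrl.get_image(n);cv2.imwrite(f"pics/{n}6.png",d["img"][:,:,::-1]);np.savez(n+"6.npz",**d)
go(.5737,-.2215,.17,.1735)
t=cv2.imread("pics/wrist6.png");cv2.imwrite("pics/c9.png",cv2.resize(t[90:340,190:340],(360,600),interpolation=cv2.INTER_CUBIC))
E
```

```text
t: 8.25
tool_pos: [0.501, 0.2605, 0.1747]
tool_rot: [-0.097, -3.139, 0.0]
contact_force: [-0.1, -0.2, -1.7]
opening: 0.0227
t 8.35 tcp [0.5005 0.2603 0.1736] x axis [-0.9981  0.0618  0.0025] yax [ 0.0618  0.9981 -0.0011] zax [-2.5e-03 -9.0e-04 -1.0e+00] F [-1.5  0.  -0.4] open 0.0229 q6 -1.161
roll rad about tool z -0.2353 units -1.961
tool shift units [-1.714 -7.939  0.064]
```

View pics/c9.png

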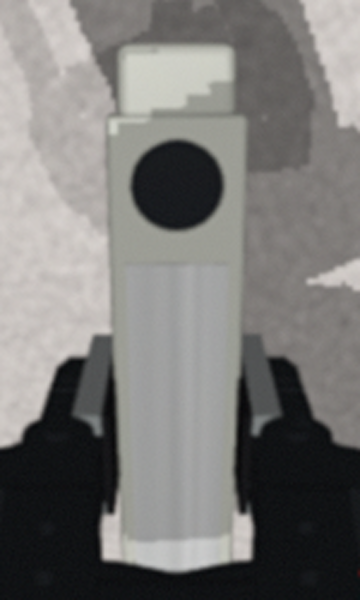

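View pics/side6.png

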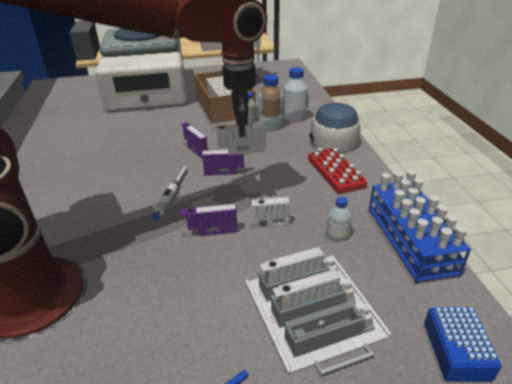

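```bash
python3 - <<'E'
from h import *
k=lambda u,v:(190+u/2.4-.3,90+v/2.4-.3)
uv=[k(107,116),k(246,116),k(119,47),k(235,47),k(177,185)]
d=dict(np.load("wrist6.npz"))
from station import ctrl
o=ctrl.get_obs();M=R.from_rotvec(o["tool_rot"]).as_matrix();p=np.array(o["tool_pos"])
P=plane(d,uv,o["tool_pos"][2]-.0316+.072,1);Q=(P-p)@M;print(np.round(Q*1000,1))
d=dict(np.load("w5.npz"));Pb=plane(d,uv,.072,1);print(np.round(Pb,4))
E
```

```text
[[ 59.6 -10.8 -40.2]
 [ 59.5  12.8 -40.3]
 [ 71.3  -8.6 -40.2]
 [ 71.3  10.8 -40.2]
 [ 47.5   1.1 -40.3]]
[[0.4408 0.2534 0.072 ]
 [0.4423 0.2767 0.072 ]
 [0.4294 0.2563 0.072 ]
 [0.4306 0.2754 0.072 ]
 [0.4535 0.2644 0.072 ]]
```

```bash
python3 -m crank '[{"x":-0.08,"y":-0.3,"z":-0.1,"roll":0},{"x":-0.14,"y":-0.6,"z":-0.1,"roll":-0.2},{"x":-0.2,"y":-0.8,"z":0,"roll":-0.3},{"x":-0.2,"y":-0.8,"z":0,"roll":-0.3},{"x":-0.2,"y":-0.8,"z":0,"roll":-0.3},{"x":-0.2,"y":-0.8,"z":0,"roll":-0.3},{"x":-0.2,"y":-0.8,"z":0,"roll":-0.3},{"x":-0.14,"y":-0.7,"z":0,"roll":-0.2},{"x":0,"y":-0.4,"z":0,"roll":0},{"x":0,"y":-0.2,"z":0,"roll":0}]'
python3 -m crank '[{"x":0,"y":0,"z":0,"roll":0},{"x":0,"y":0,"z":0,"roll":0},{"x":0,"y":0,"z":0,"roll":0}]'
python3 - <<'E'
from h import *
from st import go
from station import ctrl
for n in("wrist",):
    d=ctrl.get_image(n);cv2.imwrite(f"pics/{n}7.png",d["img"][:,:,::-1]);np.savez(n+"7.npz",**d)
go(.5737,-.2215,.17,.1735)
E
```

```text
t: 9.6
tool_pos: [0.599, -0.1089, 0.1868]
tool_rot: [0.258, -3.13, -0.001]
contact_force: [-0.2, 1.2, -1.4]
opening: 0.0231
t: 9.98
tool_pos: [0.5994, -0.1064, 0.1873]
tool_rot: [-0.263, 3.131, 0.0]
contact_force: [0.0, 0.7, -0.9]
opening: 0.0232
t 10.03 tcp [ 0.5994 -0.1065  0.1873] x axis [-9.860e-01 -1.668e-01 -1.000e-04] yax [-1.668e-01  9.860e-01  1.000e-04] zax [ 1.e-04  1.e-04 -1.e+00] F [ 0.1  1.2 -1.1] open 0.0227 q6 -2.037
roll rad about tool z -0.0059 units -0.049
tool shift units [ 0.742 -1.818  0.288]
```

View pics/wrist7.png

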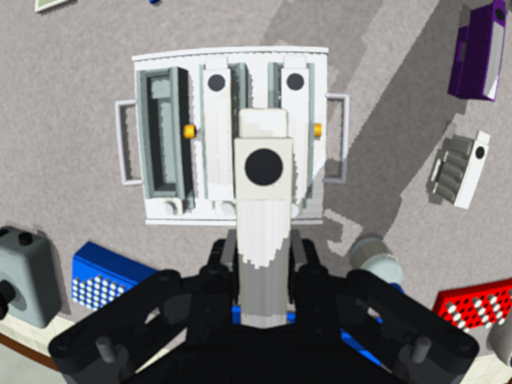

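The wrist view shows the whole tray. The empty bay is at (140–190, 65–198), its brass barrel at (189,131), and the loaded spots at (217,82) and (295,82). I'll zoom in on the bay.

```bash
python3 - <<'E'
import cv2
t=cv2.imread("pics/wrist7.png");cv2.imwrite("pics/c10.png",cv2.resize(t[50:230,125:335],(700,600),interpolation=cv2.INTER_CUBIC))
E
```

```text
(no output)
```

View pics/c10.png

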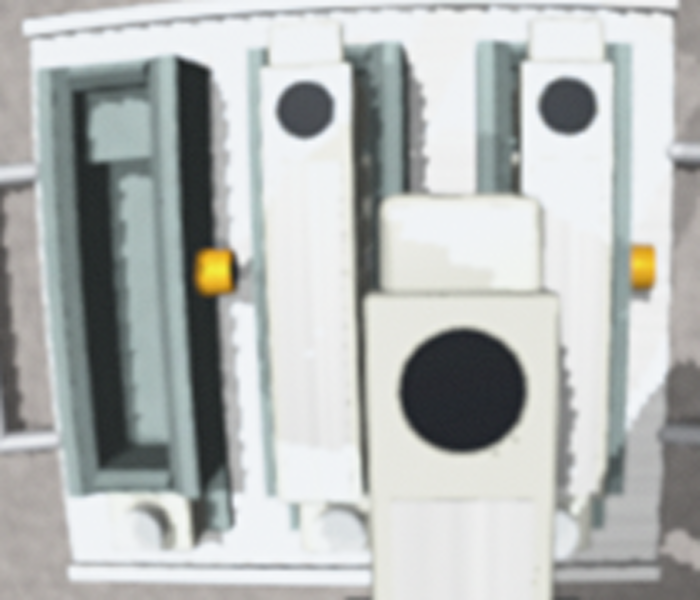

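```bash
python3 - <<'E'
from h import *
from station import ctrl
o=ctrl.get_obs();M=R.from_rotvec(o["tool_rot"]).as_matrix();p=np.array(o["tool_pos"])
d=dict(np.load("wrist7.npz"))
k=lambda u,v:(125+u/3.3333-.35,50+v/3.3333-.35)
f=lambda pts,z:(plane(d,[k(*q) for q in pts],z,1)-p)@M*1000
print("spots b,a",np.round(f([(305,109),(568,104)],.086),1))
print("b corners -x L,R; +x L",np.round(f([(261,64),(352,64),(273,500)],.086),1))
print("rim outer TL TR BR BL",np.round(f([(40,70),(178,57),(197,493),(72,497)],.052),1))
print("inner upright? TL TR BR BL z.047",np.round(f([(72,90),(155,88),(170,468),(95,472)],.047),1))
print("brass",np.round(f([(198,272),(236,272)],.029),1))
print("held", np.round(f([(365,294),(558,294),(382,200),(541,200),(463,391)],p[2]-.0316+.072),1))
print("tool yaw",np.arctan2(M[1,1],M[0,1])-np.pi/2)
E
```

```text
spots b,a [[ 91.5 -39.6 101.3]
 [ 92.4  28.7 101.3]]
b corners -x L,R; +x L [[104.1 -51.2 101.3]
 [103.1 -27.2 101.3]
 [-15.7 -52.1 101.3]]
rim outer TL TR BR BL [[ 111.9 -129.   135.3]
 [ 111.7  -83.5  135.3]
 [ -25.3  -84.   135.3]
 [ -26.9 -128.1  135.3]]
inner upright? TL TR BR BL z.047 [[ 104.9 -120.2  140.3]
 [ 103.1  -92.5  140.3]
 [ -18.4  -94.   140.3]
 [ -19.8 -120.7  140.3]]
brass [[ 43.2 -85.2 158.3]
 [ 42.8 -72.3 158.3]]
held [[ 60.1 -10.8 -40.4]
 [ 60.1  12.5 -40.4]
 [ 71.5  -8.6 -40.4]
 [ 71.4  10.3 -40.4]
 [ 48.    1.1 -40.4]]
tool yaw 0.16759492873032533
```

```bash
python3 -m crank '[{"x":0.1,"y":-0.3,"z":0,"roll":-0.05},{"x":0.2,"y":-0.5,"z":0,"roll":0},{"x":0.2,"y":-0.5,"z":0,"roll":0},{"x":0.12,"y":-0.3,"z":0,"roll":0},{"x":0.1,"y":-0.2,"z":0,"roll":0},{"x":0,"y":0,"z":0,"roll":0},{"x":0,"y":0,"z":0.3,"roll":0},{"x":0,"y":0,"z":0.3,"roll":0},{"x":0,"y":0,"z":0.2,"roll":0},{"x":0,"y":0,"z":0,"roll":0}]'
python3 - <<'E'
from h import *
from st import go
from station import ctrl
for n in("wrist","side"):
    d=ctrl.get_image(n);cv2.imwrite(f"pics/{n}8.png",d["img"][:,:,::-1]);np.savez(n+"8.npz",**d)
go(.5737,-.2215,.1,.1735)
t=cv2.imread("pics/side8.png");cv2.imwrite("pics/c11.png",cv2.resize(t[180:380,220:400],(540,600),interpolation=cv2.INTER_CUBIC))
t=cv2.imread("pics/wrist8.png");cv2.imwrite("pics/c12.png",cv2.resize(t[0:340,130:470],(600,600),interpolation=cv2.INTER_CUBIC))
E
```

```text
t: 11.28
tool_pos: [0.5742, -0.2204, 0.1367]
tool_rot: [0.271, -3.127, -0.003]
contact_force: [-0.2, 0.1, -0.4]
opening: 0.0226
t 11.38 tcp [ 0.5754 -0.2212  0.1391] x axis [-0.9852 -0.1716  0.    ] yax [-0.1716  0.9852  0.    ] zax [-0.  0. -1.] F [-0.7  0.8 -0.3] open 0.0235 q6 -2.231
roll rad about tool z -0.001 units -0.009
tool shift units [ 0.029 -0.     0.652]
```

View pics/c11.png

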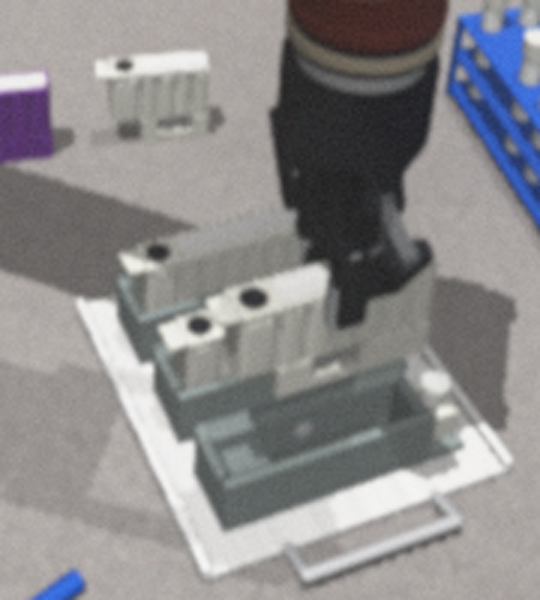

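View pics/c12.png

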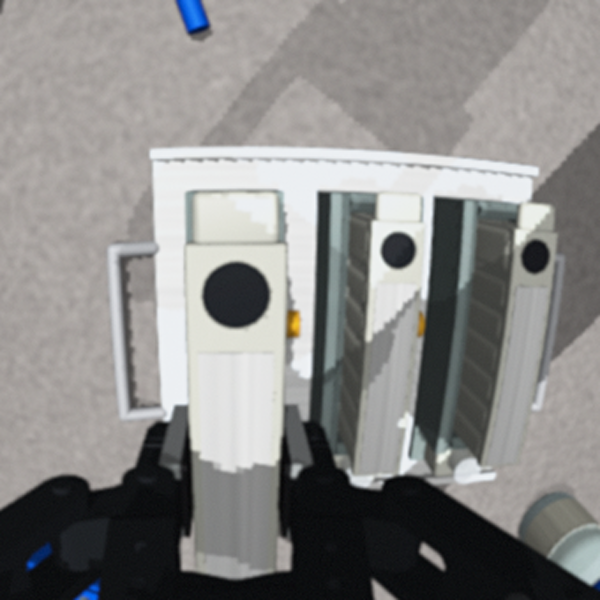

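```bash
python3 - <<'E'
from h import *
from station import ctrl
o=ctrl.get_obs();M=R.from_rotvec(o["tool_rot"]).as_matrix();p=np.array(o["tool_pos"])
d=dict(np.load("wrist8.npz"))
k=lambda u,v:(130+u/1.7647-.2,v/1.7647-.2)
f=lambda pts,z:(plane(d,[k(*q) for q in pts],z,1)-p)@M*1000
print("spots b,a",np.round(f([(398.5,250),(536,256.5)],.086),1))
print("b tab end corners, body corners",np.round(f([(377,195),(420,195),(370,222),(425,222)],.086),1))
print("brass",np.round(f([(289,324),(300,324),(426,324)],.029),1))
print("held", np.round(f([(187,243),(286,243),(236,295)],p[2]-.0316+.072),1))
E
```

```text
spots b,a [[ 48.   70.   53.1]
 [ 48.1 138.6  53.1]]
b tab end corners, body corners [[70.5 59.6 53.1]
 [71.5 78.4 53.1]
 [59.2 57.1 53.1]
 [60.3 81.3 53.1]]
brass [[ -0.4  30.8 110.1]
 [ -0.4  36.7 110.1]
 [ -0.3 108.2 110.1]]
held [[ 61.4  -9.1 -40.4]
 [ 61.4  13.  -40.4]
 [ 49.4   1.8 -40.4]]
```

```bash
python3 -m crank '[{"x":0,"y":0,"z":0.2,"roll":0},{"x":0,"y":0,"z":0.2,"roll":0},{"x":0,"y":0,"z":0,"roll":0},{"x":0,"y":0,"z":0,"roll":0},{"x":0,"y":0,"z":0,"roll":0},{"x":0,"y":0,"z":0,"roll":0}]'
python3 - <<'E'
from h import *
from st import go
from station import ctrl
go(.5737,-.2215,.0456,.1735)
for n in("wrist",):
    d=ctrl.get_image(n);cv2.imwrite(f"pics/{n}9.png",d["img"][:,:,::-1]);np.savez(n+"9.npz",**d)
go(.5737,-.2215,.0456,.1735)
t=cv2.imread("pics/wrist9.png");cv2.imwrite("pics/c13.png",cv2.resize(t[85:235,220:420],(800,600),interpolation=cv2.INTER_CUBIC))
E
```

```text
t: 12.12
tool_pos: [0.5756, -0.2215, 0.1157]
tool_rot: [-0.27, 3.129, -0.001]
contact_force: [-0.4, 0.0, -0.9]
opening: 0.0225
t 12.12 tcp [ 0.5756 -0.2215  0.1157] x axis [-9.852e-01 -1.713e-01 -7.000e-04] yax [-1.713e-01  9.852e-01 -5.000e-04] zax [ 8.e-04 -4.e-04 -1.e+00] F [-0.4  0.  -0.9] open 0.0225 q6 -2.231
roll rad about tool z -0.0013 units -0.011
tool shift units [0.032 0.005 1.169]
t 12.18 tcp [ 0.5755 -0.2214  0.1156] x axis [-9.852e-01 -1.714e-01 -6.000e-04] yax [-1.714e-01  9.852e-01 -5.000e-04] zax [ 6.e-04 -3.e-04 -1.e+00] F [-0.9  0.7 -1.1] open 0.0232 q6 -2.231
roll rad about tool z -0.0013 units -0.011
tool shift units [0.031 0.005 1.167]
```

View pics/c13.png

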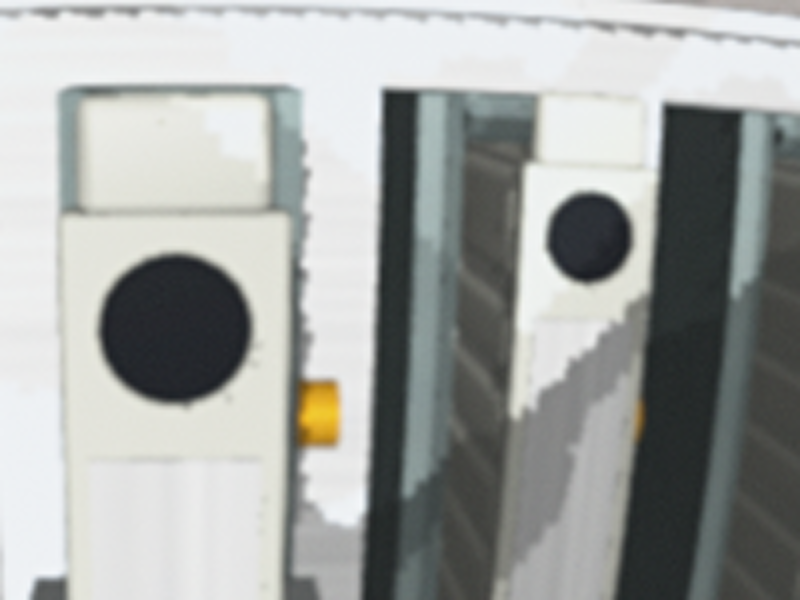

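```bash
python3 - <<'E'
from h import *
from station import ctrl
o=ctrl.get_obs();M=R.from_rotvec(o["tool_rot"]).as_matrix();p=np.array(o["tool_pos"])
d=dict(np.load("wrist9.npz"))
k=lambda u,v:(220+u/4-.375,85+v/4-.375)
f=lambda pts,z:(plane(d,[k(*q) for q in pts],z,1)-p)@M*1000
print("spot b",np.round(f([(590,237)],.086),1))
print("b tab end corners, body corners",np.round(f([(538,96),(641,98),(524,164),(655,170)],.086),1))
print("rim -x corners",np.round(f([(60,88),(299,88)],.052),1))
print("brass",np.round(f([(322,412)],.029),1))
print("held", np.round(f([(63,213),(291,213),(79,95),(270,95),(175,328)],p[2]-.0316+.072),1))
E
```

```text
spot b [[48.2 70.2 29.6]]
b tab end corners, body corners [[71.3 59.8 29.6]
 [72.  78.1 29.6]
 [60.  57.9 29.6]
 [60.1 81.4 29.6]]
rim -x corners [[ 70.4 -20.3  63.6]
 [ 70.4  24.1  63.6]]
brass [[ 0.4 33.1 86.6]]
held [[ 60.  -10.5 -40.4]
 [ 60.   12.5 -40.4]
 [ 71.9  -8.7 -40.4]
 [ 71.9  10.2 -40.4]
 [ 48.    0.8 -40.4]]
```

Relative to the tool, the held cartridge sits at (0.1, 0.9) mm and the bay centre at about (0.4, 1.7) mm. I'll nudge by 0.8 mm in y and go down into the mouth.

```bash
python3 -m crank '[{"x":0.004,"y":0.012,"z":0.2,"roll":-0.01},{"x":0,"y":0,"z":0.2,"roll":0},{"x":0,"y":0,"z":0.15,"roll":0},{"x":0,"y":0,"z":0.1,"roll":0},{"x":0,"y":0,"z":0.05,"roll":0},{"x":0,"y":0,"z":0,"roll":0},{"x":0,"y":0,"z":0,"roll":0}]'
python3 st.py .5737 -.2215 .0456 .1735
```

```text
t: 13.05
tool_pos: [0.5745, -0.2199, 0.0726]
tool_rot: [0.272, -3.129, -0.003]
contact_force: [-0.2, 3.5, -2.7]
opening: 0.0228
t 13.05 tcp [ 0.5745 -0.2199  0.0726] x axis [-9.850e-01 -1.726e-01  9.000e-04] yax [-0.1726  0.985   0.0017] zax [-0.0011  0.0015 -1.    ] F [-0.2  3.5 -2.7] open 0.0228 q6 -2.231
roll rad about tool z 0.0 units 0.0
tool shift units [ 0.017 -0.024  0.45 ]
```

```bash
python3 -m crank '[{"x":0,"y":0.01,"z":0.05,"roll":0},{"x":0,"y":0,"z":0.05,"roll":0},{"x":0,"y":0,"z":0.05,"roll":0},{"x":0,"y":0,"z":0,"roll":0}]'
python3 -m crank '[{"x":0,"y":0,"z":0.05,"roll":0},{"x":0,"y":0,"z":0.05,"roll":0},{"x":0,"y":0,"z":0,"roll":0}]'
python3 st.py .5737 -.2215 .0456 .1735
```

```text
t: 13.55
tool_pos: [0.5753, -0.2198, 0.0648]
tool_rot: [-0.272, 3.129, 0.001]
contact_force: [-0.6, 5.3, 2.4]
opening: 0.023
t: 13.92
tool_pos: [0.5764, -0.2197, 0.0609]
tool_rot: [-0.272, 3.127, 0.001]
contact_force: [-2.7, 7.6, 8.2]
opening: 0.0229
t 13.93 tcp [ 0.5764 -0.2197  0.0609] x axis [-0.985  -0.1727 -0.0031] yax [-1.727e-01  9.850e-01  1.000e-04] zax [ 3.1e-03  6.0e-04 -1.0e+00] F [-2.7  7.6  8.2] open 0.0229 q6 -2.231
roll rad about tool z 0.0 units 0.0
tool shift units [ 0.05  -0.022  0.255]
```

```bash
python3 -m crank '[{"x":0,"y":0.02,"z":0.05,"roll":0},{"x":0,"y":0,"z":0.05,"roll":0},{"x":0,"y":0,"z":0.05,"roll":0},{"x":0,"y":0,"z":0,"roll":0}]'
python3 -m crank '[{"x":0,"y":0,"z":0.05,"roll":0},{"x":0,"y":0,"z":0.05,"roll":0},{"x":0,"y":0,"z":0,"roll":0}]'
python3 st.py .5737 -.2215 .0456 .1735
```

```text
t: 14.42
tool_pos: [0.5756, -0.2195, 0.0497]
tool_rot: [-0.272, 3.127, -0.003]
contact_force: [2.3, 1.3, -3.9]
opening: 0.023
t: 14.8
tool_pos: [0.5748, -0.2199, 0.0456]
tool_rot: [0.272, -3.129, 0.002]
contact_force: [-5.4, 3.3, 11.1]
opening: 0.023
t 14.8 tcp [ 0.5748 -0.2199  0.0456] x axis [-9.850e-01 -1.724e-01  8.000e-04] yax [-0.1724  0.985  -0.0011] zax [-6.0e-04 -1.2e-03 -1.0e+00] F [-5.4  3.3 11.1] open 0.023 q6 -2.229
roll rad about tool z -0.0002 units -0.002
tool shift units [ 0.023 -0.024 -0.001]
```

```bash
python3 -m crank '[{"x":0,"y":0,"z":0.04,"roll":0},{"x":0,"y":0,"z":0,"roll":0},{"x":0,"y":0,"z":0,"roll":0}]'
python3 - <<'E'
from h import *
from st import go
from station import ctrl
for n in("wrist","side"):
    d=ctrl.get_image(n);cv2.imwrite(f"pics/{n}10.png",d["img"][:,:,::-1]);np.savez(n+"10.npz",**d)
go(.5737,-.2215,.0456,.1735)
t=cv2.imread("pics/side10.png");cv2.imwrite("pics/c14.png",cv2.resize(t[200:380,220:400],(600,600),interpolation=cv2.INTER_CUBIC))
E
```

```text
t: 15.18
tool_pos: [0.5753, -0.2205, 0.0452]
tool_rot: [0.272, -3.13, 0.003]
contact_force: [-9.7, 2.5, 20.3]
opening: 0.0227
t 15.28 tcp [ 0.5753 -0.2205  0.0453] x axis [-9.851e-01 -1.722e-01  1.000e-04] yax [-0.1722  0.9851 -0.0023] zax [ 3.0e-04 -2.3e-03 -1.0e+00] F [-8.9  3.7 19.7] open 0.0227 q6 -2.229
roll rad about tool z -0.0004 units -0.003
tool shift units [ 0.029 -0.012 -0.005]
```

View pics/c14.png

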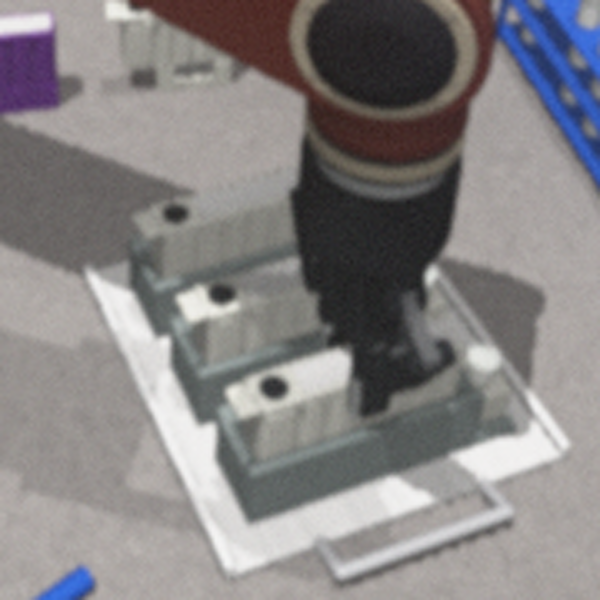

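View pics/wrist10.png

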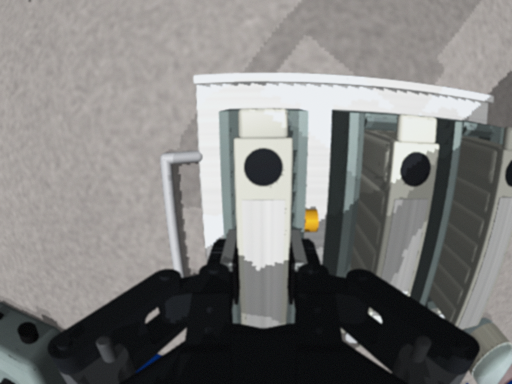

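The cartridge is seated level with its neighbours, and its tab faces the same way. I'll open part-way so the fingers clear the neighbour, then retreat upward.

```bash
python3 -m crank '[{"x":0,"y":0,"z":0,"roll":0},{"x":0,"y":0,"z":0,"roll":0},{"x":0,"y":0,"z":0,"roll":0},{"x":0,"y":0,"z":0,"roll":0}]' 0.5
python3 -m crank '[{"x":0,"y":0,"z":-0.1,"roll":0},{"x":0,"y":0,"z":-0.3,"roll":0},{"x":0,"y":0,"z":-0.5,"roll":0},{"x":0,"y":0,"z":-0.7,"roll":0},{"x":0,"y":0,"z":-0.7,"roll":0},{"x":0,"y":0,"z":-0.4,"roll":0},{"x":0,"y":0,"z":0,"roll":0},{"x":0,"y":0,"z":0,"roll":0},{"x":0,"y":0,"z":0,"roll":0},{"x":0,"y":0,"z":0,"roll":0}]'
python3 - <<'E'
from h import *
from station import ctrl
for n in("wrist","side","top"):
    d=ctrl.get_image(n);cv2.imwrite(f"pics/{n}11.png",d["img"][:,:,::-1]);np.savez(n+"11.npz",**d)
print(ctrl.get_obs()["tool_pos"])
t=cv2.imread("pics/side11.png");cv2.imwrite("pics/c15.png",cv2.resize(t[150:380,170:400],(600,600),interpolation=cv2.INTER_CUBIC))
E
```

```text
t: 15.78
tool_pos: [0.5743, -0.2189, 0.0402]
tool_rot: [0.272, -3.129, -0.0]
contact_force: [-0.4, -0.1, -0.5]
opening: 0.0428
t: 17.02
tool_pos: [0.574, -0.2185, 0.2013]
tool_rot: [0.272, -3.128, -0.002]
contact_force: [0.5, -0.3, -0.5]
opening: 0.0428
[ 0.57441329 -0.2187875   0.20213139]
```

View pics/c15.png

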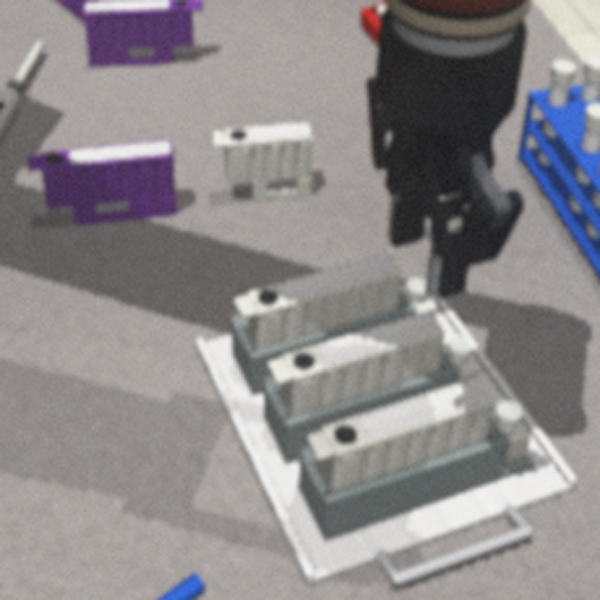

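View pics/wrist11.png

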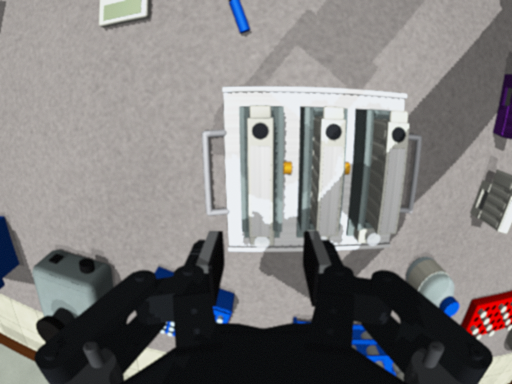

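```bash
python3 - <<'E'
from h import *
w=dict(np.load("wrist11.npz"));s=dict(np.load("side11.npz"));t=dict(np.load("top0.npz"))
def spots(d,roi,thr):
    x0,y0,x1,y1=roi;g=cv2.cvtColor(d["img"],cv2.COLOR_RGB2GRAY)[y0:y1,x0:x1]
    n,l,st,c=cv2.connectedComponentsWithStats((g<thr).astype(np.uint8)); return [(st[i,4],np.round(c[i]+[x0,y0],1)) for i in range(1,n) if st[i,4]>15]
a=[spots(w,r,90) for r in[(250,120,271,142),(323,121,344,143),(389,124,409,145)]]
b=[spots(s,r,90) for r in[(295,308,309,324),(280,281,294,296),(266,258,280,270)]]
print(a,b)
for i,(x,y) in enumerate(zip(a,b)):
    if not x or not y: continue
    u=max(x,key=lambda q:q[0])[1];v=max(y,key=lambda q:q[0])[1]
    c1,d1=ray(w,u,1);c2,d2=ray(s,v);d1=d1[0]/np.linalg.norm(d1);d2=d2[0]/np.linalg.norm(d2)
    k=np.linalg.lstsq(np.c_[d1,-d2],c2-c1,rcond=None)[0]
    print(np.round((c1+k[0]*d1+c2+k[1]*d2)/2,4),"gap",np.round(np.linalg.norm(c1+k[0]*d1-c2-k[1]*d2),4), plane(w,u,.086,1).round(4), plane(s,v,.086).round(4))
E
```

```text
[[(np.int32(179), array([259.8, 130.7]))], [(np.int32(165), array([333.3, 131.5]))], [(np.int32(141), array([398.5, 134.5]))]] [[(np.int32(29), array([301.8, 316.1]))], [(np.int32(19), array([286.2, 287.9]))], [(np.int32(18), array([272.3, 263.4]))]]
[ 0.5282 -0.2285  0.085 ] gap 0.0001 [[ 0.5281 -0.2286  0.086 ]] [[ 0.5279 -0.2293  0.086 ]]
[ 0.5164 -0.1602  0.0846] gap 0.0007 [[ 0.516  -0.1605  0.086 ]] [[ 0.5164 -0.1616  0.086 ]]
[ 0.5045 -0.0922  0.084 ] gap 0.0005 [[ 0.5042 -0.0931  0.086 ]] [[ 0.5043 -0.0943  0.086 ]]
```

The new cartridge's spot is collinear and evenly spaced with the other two, and its height matches theirs within 1 mm. The robot is clear, so I'll hand in.

```bash
python3 -c "
from station import ctrl
print(ctrl.finish_job())"
```

```text
the job is handed in; nothing more can be done
None
```

View pics/top11.png

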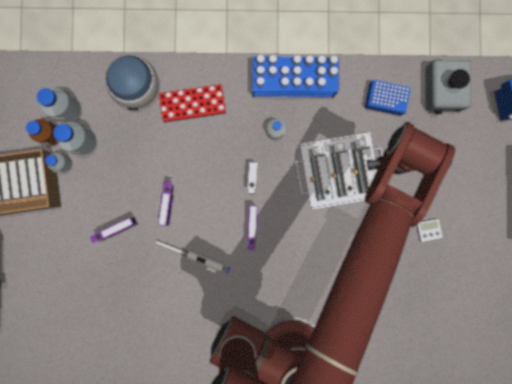

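The long white cartridge is loaded in the empty bay, with its tab the same way round as the other two. I pressed it past the ball, let go and retreated, then handed in at about 17 s. The hand-in reports no verdict.

- **First grasp failed:** the fingers shut on top of the cartridge. The real fingertips stand about 25 mm further back along the tool than the stated geometry says. The cartridge was nudged about 1 mm and stayed upright. I measured it again, went 25 mm lower, and the second grasp held.
- **Pressing in:** resistance rose to 8 N at the ball, then the cartridge dropped through. It met the floor at the expected height, and I pressed to about 20 N.
- **Final height and spacing:** measured from the wrist and side cameras, the tops of all three cartridges are at 84 to 85 mm, so the new one is level with its neighbours within 1 mm. They are evenly spaced 69 mm apart; the nominal spacing is 68 mm.
- **Ball not seen directly:** that it clicked into the pocket is inferred from the sudden drop in force and the seated height.
- **Loaded cartridges:** their spots lie within about 2 to 3 mm of the first measurement. That is about as well as the cameras agree with each other, so I see no sign they moved.
- **Bystanders:** in the last top view the short cartridge, bottle and pipette look unmoved by eye; I did not measure them.

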